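# Show a turned stem to the optical shaft gauge

## Task

Swing the orange hold-down clip well clear of the brass stem, lift the stem out of its V-blocks by the shank, and present it to the optical shaft gauge: the flange centred in the gap between lens and light panel, on the lens axis, with the stem level and square across the line of sight, and the fingers on the shank, not the flange. Finish while holding it there, still, in the air: do not let go. Do not touch the gauge's lens and light-panel carriage with anything, and leave the ring gauge, plug gauge and bottle where they stand.

Things in the scene. Friction and masses are not known exactly. Their poses are not given: they have to be found in the camera images.
- stem: Loose brass part, about 220 g, lying level in two V-blocks, axis 48 mm above the table. Origin on its axis; x along the axis to the flange. Shank 14 mm diameter, x = -65 to 62 mm; flange 28 mm diameter, x = 62 to 72; spigot 10 mm diameter, to x = 85. The bare shank between the V-blocks (25 mm either way of the origin) is free below and beside, to be gripped from above once the clip is aside.
- flange (a point): Centre of the stem's flange, on the stem's axis, 67 mm from the stem's origin along its x; axes as the stem's.
- nest: Fixed dark steel plate 170 x 110 x 10 mm with two V-blocks, blue with steel tops, 20 mm thick, 40 mm wide, centred at x = -40 and 40 mm, tops 50 mm above the table. They carry the stem along the plate's x, flange at the +x end. Origin: centre of the underside, on the table; z up.
- clip (a joint): Angle (rad) of the orange hold-down clip about its upright pivot beside the -x V-block. At 0 the bar crosses over the stem squarely; it grows to a stop at 1.6 as the bar swings level, clockwise seen from above, away from the flange, until it points along the nest's -x. Starts at 0 to 0.3; light friction (about 1 N at the knob), stays where left.
- clip_pivot (a point): Point on the clip's upright pivot axis, at the underside of the bar, 57 mm above the table. The pivot post stands at x = -40, y = +36 mm in the nest's frame.
- clip_knob (a point): Point on the axis of the clip's upright black knob, 64 mm from the pivot: 14 mm diameter, standing 34 mm high on the bar's end, from 63 to 97 mm above the table; this point is 85 mm above the table. The bar is 6 mm thick, 14 mm wide.
- pedestal: Fixed foot of the optical gauge: dark plate 130 x 160 x 16 mm with a grey column 48 mm diameter up to 78 mm. Origin: centre of the underside, on the table; z up.
- carriage: U-shaped gauge head, open upwards; its height varies and is locked by stiff friction. Origin: under its white crossbar (x -25 to 25, y -90 to 150, z 0 to 14 mm). z up, y along the line of sight to the lens. Black lens barrel, 46 mm diameter, y = 65 to 160; black light panel 60 mm wide, y = -66 to -80, up to z = 110; white upright under the lens at y = 104 to 116.
- gap (a point): The presentation point: middle of the gap on the line of sight, 80 mm above the carriage's origin, 65 mm from the lens face and 65 mm from the panel; 160 to 220 mm above the table. Axes as the carriage's: y is the line of sight, x is level and square to it, the direction the stem's axis must lie along (either way round).
- ring_gauge: Loose steel ring, 56 mm outside, 28 mm inside diameter, 22 mm high; bystander. Origin: centre of the underside.
- plug_gauge: Loose plug gauge, green square handle 60 x 16 x 16 mm with steel pins at both ends, 100 mm long along x; bystander. Origin: centre of the underside.
- cleaner: Loose white bottle with blue cap, 40 mm diameter, 85 mm high; bystander. Origin: centre of the underside.

How it is judged:
By the outcome, as a careful person would: the job done as asked, in the order asked, and still so for the second after the job is handed in, while the arm keeps its last pose, push and grip.
It also fails if it takes over 62 s, if anything falls off the work surface, if the arm or the gripper's body presses on something with over 40 N, if the wrist force passes 120 N, or if a joint passes its speed limit or range.

## Robot

A 6-joint arm with a two-finger parallel gripper is mounted at the origin on the work surface. World frame = base frame: x ahead of the robot, y to its left, z up, the work surface at z = 0. Lengths are in m, angles in rad, forces in N, time in s.
With the tool pointing down it reaches from about 0.35 to 0.875 m from the base axis. Payload 4.2 kg.
Tool frame: the origin (TCP) lies where the fingers leave the gripper's body, on its centre line; the fingertips stand 70 mm ahead of it and the grasp point (between the pads) lies 51 mm ahead of it; z points along the fingers, y is the line along which they close (so a half turn about z gives the same grasp; the last joint's range is limited). The gripper opens to 87 mm and grips with 3 to 60 N. Pads are 19 mm wide; open, the fingers measure 117 mm over their backs; the gripper's body (75 mm by 190 mm) begins 51 mm behind the grasp point.
Start: joints at [-0.877, 0.385, 0.008, 0, -1.194, -0.259], TCP at [0.263, -0.567, 0.292] pointing down, gripper open.
Joint ranges: [-3.14, 3.14], [-1.21, 2.06], [-1.07, 1.41], [-3.16, 2.05], [-2.99, -0.16], [-3.1, 3.1]. Speed limits (rad/s): [2.79, 2.79, 3.14, 3.14, 3.14, 3.14].

## Interface

Orientations are given as a unit quaternion [w, x, y, z].
In Python, from cell import read_state, camera, camera_model, close_job gives the robot as it stands. The module is installed in compiled form; this text tells all that it offers.
- The arm moves only by the tool jog_arm, never from a script. Its argument "motion" is a list of rows, each a list of 6 numbers: the shift along the tool's x, y, z as a fraction of full scale, then the turn, a rotation vector about the tool's x, y, z as a fraction of full scale. In form: [[x, y, z, wx, wy, wz], ...]. A call has 1 to 10 rows; each row is the pose to reach, as a shift and turn from the pose commanded when the call began, along the tool's axes at that moment; what a row does not reach only later rows make up. Full scale, the value 1, is 120 mm for a shift and 30 degrees for a turn. A row lasts 1/12 s, in which the tool goes at most 41.7 mm and 7.16 degrees, less where a joint would pass 70% of its speed; a pose out of reach is approached as far as the arm can. A call with a number of a shift or a turn outside -1 to 1 is refused whole. A call with a gripper value outside its range is refused whole. "gripper" is the opening, from 0 (shut) to 1 (fully open), set as the call begins (left out, the last holds). The fingers move at their own pace and stop on an object; the grip force is fixed at half the most. Time passes only in rows, so rows that repeat a pose let the fingers close. It gives the time, the measured TCP pose, the force, the opening and the grip force at its end, in the units of the state.
- read_state(): the state, without advancing time (a new reading comes with each control period).
- camera(name): name is "scene" or "top"; returns (picture, depth): 400x640x3 uint8, red, green, blue; 400x640 float32, m along the optical axis (not along the pixel's ray), 0 where there is no reading.
- camera_model(name): a dict with "fovy" (degrees; the focal length in pixels is half the picture's height over the tangent of half this angle, whatever the lens; pixels are square), "cx", "cy" (the principal point, pixels), "dist" ([k1, k2, p1, p2, k3] as OpenCV has them; the pictures are not rectified), "camera_from_world" (4x4, takes a point from world to camera coordinates). Camera axes: x right, y down, z forward; pixel columns grow to the right and rows downward; lengths in m; the calibration is good to about 2 mm. A picture is of the moment at which its call begins. camera_model takes no time and is no camera call.
- close_job(): hands the job in; it is judged then, once.
The state is a dict: "clock": time; "joint_pos": joint angles; "dq": joint speeds; "tau": joint torques, N m; "tcp_pos": TCP position; "eef_rot": TCP orientation; "force": force on the tool from outside, world axes, zero at the start; "torque": the same for the moment, N m; "grip_width": finger opening in m; "grasp_force": force on a finger pad.
Only numpy, scipy, OpenCV 4.12 (cv2) and the standard library are available. Lean on these libraries where they do the work, as an engineer would, in place of code of your own. Each camera call takes 0.05 s, during which the arm holds its last target. There are 200 camera calls.

## Working session

There is one attempt and no reset: what is moved stays moved. The work goes in short steps, Python scripts to look and compute and a tool call to move; the robot and the scene stay as the last step left them, time stands still between calls to the robot, and variables do not carry over. Pictures are saved under pics/ and viewed, at most 10 in all, crops included, and the job is handed in when it is done.

Besides the shell and the picture viewer there is one more tool, called after ">>>" as name([rows], argument=value, ...), one row to a line, values as JSON. jog_arm: Moves the arm, as the interface text tells. Its arguments: {"type":"object","properties":{"motion":{"type":"array"},"gripper":{"type":"number"}},"required":["motion"]}

```bash
mkdir -p pics
cat > h.py <<'E'
import numpy as np, cv2
from cell import *
def K(m):
    f=200/np.tan(np.radians(m["fovy"])/2); return np.array([[f,0,m["cx"]],[0,f,m["cy"]],[0,0,1]])
def world(name,depth):
    m=camera_model(name); h,w=depth.shape
    uv=np.stack(np.meshgrid(np.arange(w),np.arange(h)),-1).reshape(-1,1,2).astype(np.float64)
    n=cv2.undistortPoints(uv,K(m),np.array(m["dist"])).reshape(h,w,2)
    p=np.concatenate([n*depth[...,None],depth[...,None]],-1)
    T=np.linalg.inv(np.array(m["camera_from_world"])); return p@T[:3,:3].T+T[:3,3]
def ray(name,uv,z):
    m=camera_model(name); n=cv2.undistortPoints(np.array(uv,float).reshape(-1,1,2),K(m),np.array(m["dist"])).reshape(-1,2)
    T=np.linalg.inv(np.array(m["camera_from_world"])); d=np.c_[n,np.ones(len(n))]@T[:3,:3].T; o=T[:3,3]
    return o+d*((z-o[2])/d[:,2])[:,None]
def snap(name,tag):
    im,d=camera(name); cv2.imwrite(f"pics/{tag}.png",im[...,::-1]); np.savez(f"{tag}.npz",im=im,d=d); return im,d
E
python3 - <<'E'
from h import *
for n in("scene","top"):
    im,d=snap(n,n+"0"); m=camera_model(n); print(n,m["fovy"],m["dist"],np.linalg.inv(m["camera_from_world"]).round(3).tolist(),(d>0).mean())
s=read_state();print(s)
E
```

```text
scene 52.71552498673786 [-0.03874126  0.          0.          0.          0.        ] [[-0.001, 0.853, -0.522, 1.064], [1.0, 0.007, 0.008, -0.026], [0.01, -0.522, -0.853, 0.858], [0.0, 0.0, 0.0, 1.0]] 0.9959453125
top 45.2542704355656 [-0.06486701  0.          0.          0.          0.        ] [[0.005, -0.998, 0.069, 0.503], [-1.0, -0.007, -0.021, 0.013], [0.021, -0.069, -0.997, 1.262], [0.0, 0.0, 0.0, 1.0]] 0.99596484375
{'clock': 0.1, 'joint_pos': array([-8.77392137e-01,  3.85456933e-01,  6.78489633e-03, -4.03048856e-04,
       -1.19400987e+00, -2.58594143e-01]), 'dq': array([-0.00021483, -0.00224001,  0.00156216,  0.00357953,  0.00046797,
       -0.00136664]), 'tau': array([-4.61173349e-04, -3.91688883e+01,  1.87935483e+01,  4.23188746e+00,
        1.34661849e-02, -8.98442886e-05]), 'tcp_pos': array([ 0.26312018, -0.56647929,  0.29129609]), 'eef_rot': array([-2.65515959e-04, -2.15623785e-01,  9.76476041e-01,  9.23817317e-04]), 'force': array([0.71429054, 0.11212558, 0.23885178]), 'torque': array([-0.03832454, -0.03256582,  0.06298866]), 'grasp_force': 0.0, 'grip_width': 0.0869412049435219}
```

View pics/scene0.png

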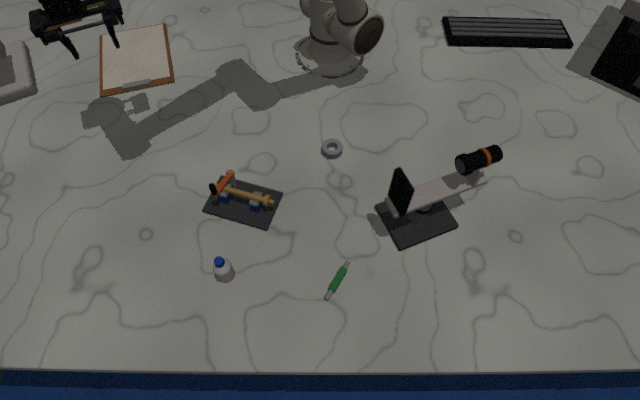

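View pics/top0.png

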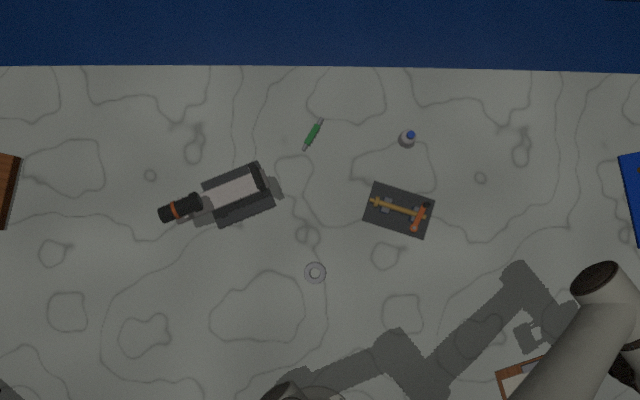

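The scene view shows the nest around (243,203), with the orange clip's pivot near (229,176) and its knob at (213,188). The gauge has its panel at (401,192) and its lens at (480,160). In the top view the nest is at (398,210) with the flange at left (375,202), the lens is at (180,207) and the panel at (263,182).

Run:
```python
from h import *
for n,boxes in(("top",{"nest":(355,435,175,245),"gauge":(150,290,150,235)}),("scene",{"nest":(195,295,160,235),"gauge":(370,510,135,255)})):
    z=np.load(n+"0.npz"); im,d=z["im"],z["d"]; P=world(n,d); hsv=cv2.cvtColor(im,cv2.COLOR_RGB2HSV).astype(int)
    np.save(n+"P.npy",P)
    for b,(x0,x1,y0,y1) in boxes.items():
        p=P[y0:y1,x0:x1]; h=hsv[y0:y1,x0:x1]
        H,S,V=h[...,0],h[...,1],h[...,2]
        print(n,b,"table z",np.median(P[100:300,50:600,2]).round(4))
        ms={"orange":(H<12)&(S>140)&(V>60),"brass":(H>=13)&(H<30)&(S>110)&(V>60),"hi":(p[...,2]>.14),"black":(V<25)&(p[...,2]>.03),"white":(S<60)&(V>70)&(p[...,2]>.05),"plate":(p[...,2]>.006)&(p[...,2]<.022)}
        for k,m in ms.items():
            if m.sum()>5:
                q=p[m]; print(k,m.sum(),np.median(q,0).round(4),np.percentile(q,5,0).round(3),np.percentile(q,95,0).round(3))
a=np.load("top0.npz")["im"]; s=np.load("scene0.npz")["im"]
r=lambda c,f:cv2.resize(c,(400,300),interpolation=cv2.INTER_CUBIC)
o=np.vstack([np.hstack([r(a[175:247,350:446],0),r(a[140:245,145:285],0)]),np.hstack([r(s[160:235,195:295],0),r(s[145:253,370:514],0)])])
cv2.imwrite("pics/z0.png",np.clip(o[...,::-1]*1.6,0,255))
```

```text
top nest table z 0.0007
orange 127 [ 0.5324 -0.2552  0.0634] [ 0.502 -0.268  0.058] [ 0.557 -0.238  0.068]
brass 245 [ 0.5601 -0.1936  0.055 ] [ 0.538 -0.267  0.049] [ 0.58  -0.143  0.063]
hi 18 [0.5034 0.013  1.2617] [0.503 0.013 1.262] [0.503 0.013 1.262]
white 37 [ 0.5499 -0.1811  0.054 ] [ 0.503 -0.256  0.051] [0.576 0.013 1.262]
plate 1864 [ 0.5512 -0.2115  0.0105] [ 0.497 -0.291  0.007] [ 0.612 -0.138  0.015]
top gauge table z 0.0007
orange 58 [0.5433 0.3192 0.1982] [0.53  0.312 0.191] [0.559 0.325 0.202]
hi 1095 [0.5534 0.2894 0.1971] [0.519 0.122 0.169] [0.634 0.345 0.213]
black 17 [0.5436 0.3025 0.1947] [0.526 0.273 0.186] [0.566 0.344 0.201]
white 1301 [0.5882 0.2108 0.1137] [0.528 0.127 0.11 ] [0.625 0.295 0.172]
plate 1724 [0.5696 0.208  0.0161] [0.52  0.123 0.007] [0.661 0.29  0.02 ]
scene nest table z 0.0007
orange 136 [ 0.535  -0.2562  0.0639] [ 0.509 -0.269  0.061] [ 0.566 -0.239  0.067]
brass 320 [ 0.5643 -0.1943  0.0545] [ 0.545 -0.255  0.048] [ 0.584 -0.144  0.062]
hi 30 [ 1.0644 -0.0257  0.8579] [ 1.064 -0.026  0.858] [ 1.064 -0.026  0.858]
black 56 [ 0.5707 -0.2712  0.0897] [ 0.564 -0.277  0.069] [ 0.573 -0.267  0.099]
white 59 [ 0.5625 -0.179   0.0636] [ 0.506 -0.254  0.05 ] [ 1.064 -0.026  0.858]
plate 1922 [ 0.5731 -0.2114  0.0111] [ 0.507 -0.295  0.008] [ 0.616 -0.138  0.014]
scene gauge table z 0.0007
orange 70 [0.5537 0.3215 0.1964] [0.536 0.313 0.184] [0.564 0.329 0.201]
hi 1673 [0.5755 0.2679 0.1928] [0.539 0.12  0.15 ] [0.65  0.342 0.211]
black 1404 [0.6057 0.1495 0.1918] [0.541 0.123 0.118] [0.649 0.341 0.21 ]
white 1397 [0.5847 0.2288 0.1138] [0.551 0.125 0.109] [0.636 0.328 0.17 ]
plate 2001 [0.6216 0.1969 0.0163] [0.57  0.125 0.012] [0.667 0.281 0.019][ WARN:0@0.784] global loadsave.cpp:1063 imwrite_ Unsupported depth image for selected encoder is fallbacked to CV_8U.
```

View pics/z0.png

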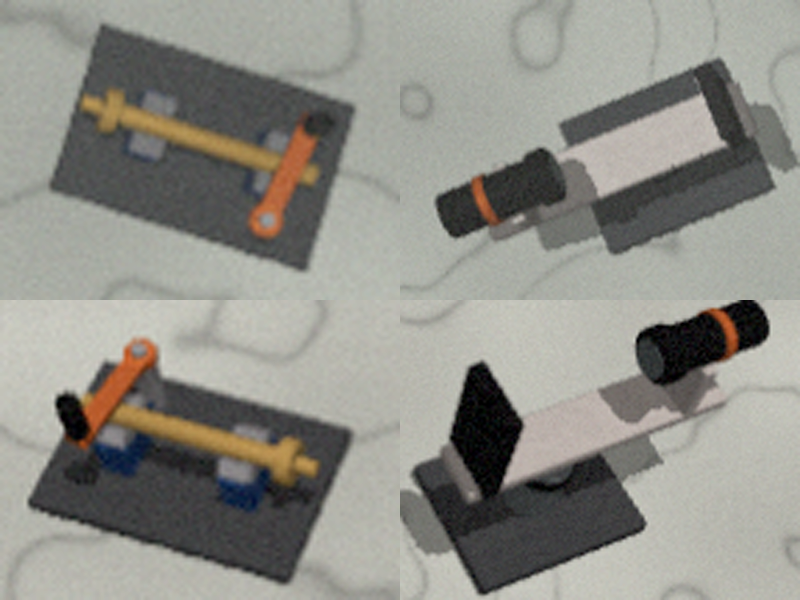

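The zoomed crops show the clip running from its pivot (265,222) to the knob (320,125) in the upper-left tile. The flange is at the left end of the stem and the clip starts near angle 0.1 to 0.2. In the gauge tiles, the lens is at the left of the top view and the panel at the right.

```bash
cat > m.py <<'E'
from h import *
def nb(q): return None
for n,bn,bg in(("top",(355,435,175,245),(150,290,150,235)),("scene",(195,295,160,235),(370,510,135,255))):
    im=np.load(n+"0.npz")["im"]; P=np.load(n+"P.npy"); hsv=cv2.cvtColor(im,cv2.COLOR_RGB2HSV).astype(int)
    def crop(b): return P[b[2]:b[3],b[0]:b[1]],[hsv[b[2]:b[3],b[0]:b[1],i] for i in range(3)]
    p,(H,S,V)=crop(bn)
    print("==",n)
    m=(p[...,2]>.0065)&(p[...,2]<.09)&(V<75)  # plate
    m=cv2.morphologyEx(m.astype(np.uint8),cv2.MORPH_OPEN,np.ones((3,3)))>0
    q=p[m&(p[...,2]<.014)][:,:2].astype(np.float32); r=cv2.minAreaRect(q*1000); print("plate",np.round(r[0],1),np.round(r[1],1),round(r[2],2))
    m=(H>=14)&(H<30)&(S>110)&(V>60)&(p[...,2]>.045)&(p[...,2]<.07); q=p[m]
    l=cv2.fitLine((q[:,:2]*1000).astype(np.float32),cv2.DIST_HUBER,0,.01,.01).ravel(); u=l[:2]*np.sign(l[1])
    t=(q[:,:2]*1000-l[2:])@u; print("stem dir",np.degrees(np.arctan2(u[1],u[0])).round(2),"tip",(l[2:]+u*t.max()).round(1),"end",(l[2:]+u*t.min()).round(1),"len",np.ptp(t).round(1))
    off=(q[:,:2]*1000-l[2:])@np.array([-u[1],u[0]]); fl=np.abs(off)>9; print("flange t",t.max()-t[fl].mean(),fl.sum())
    m=(H<12)&(S>140)&(V>60)&(p[...,2]>.052)&(p[...,2]<.075); q=p[m][:,:2]*1000
    r=cv2.minAreaRect(q.astype(np.float32)); print("clip",np.round(r[0],1),np.round(r[1],1),round(r[2],2))
    m=(V<45)&(p[...,2]>.065)&(p[...,2]<.11); print("knob",m.sum(),(p[m].mean(0)*1000).round(1),(np.median(p[m&(p[...,2]>.094)],0)*1000).round(1))
    p,(H,S,V)=crop(bg)
    m=(S<60)&(V>60)&(abs(p[...,2]-.1137)<.003); q=p[m]; print("bar z",q[:,2].mean().round(4))
    r=cv2.minAreaRect((q[:,:2]*1000).astype(np.float32)); print("bar",np.round(r[0],1),np.round(r[1],1),round(r[2],2),cv2.boxPoints(r).round(0).tolist())
    l=cv2.fitLine((q[:,:2]*1000).astype(np.float32),cv2.DIST_HUBER,0,.01,.01).ravel(); print("line",l[2:].round(1),np.degrees(np.arctan2(l[1],l[0])).round(2))
    hi=(p[...,2]>.13)&(p[...,2]<.4)
    a=p[hi&(p[...,1]<.2)]*1000; b=p[hi&(p[...,1]>.2)&(V<60)]*1000
    print("panel top z",np.percentile(a[:,2],97)); at=a[a[:,2]>203]; r=cv2.minAreaRect(at[:,:2].astype(np.float32)); print(np.round(r[0],1),np.round(r[1],1),round(r[2],1))
    r=cv2.minAreaRect(b[:,:2].astype(np.float32)); print("lens",np.round(r[0],1),np.round(r[1],1),round(r[2],1),"ztop",np.percentile(b[:,2],95))
E
python3 m.py
```

```text
== top
plate [ 555.  -215.6] [168.2 107.5] 72.33
stem dir 72.67 tip [ 579.6 -134.4] end [ 535.7 -275. ] len 147.2
flange t 16.912948185149865 7
clip [ 531.5 -255.3] [17.7 68.4] 60.99
knob 34 [ 566.6 -268.8   93.6] [ 565.9 -270.1   97. ]
bar z 0.1136
bar [581.3 231.6] [ 49.1 237.8] 22.57 [[513.0, 332.0], [604.0, 112.0], [650.0, 131.0], [558.0, 351.0]]
line [583.6 218.5] -62.01
panel top z 212.8572451338046
[620.1 137.8] [59.1 15.1] 22.7
lens [548.4 307.6] [45.1 95.9] 27.4 ztop 201.51936182802552
== scene
plate [ 555.9 -217. ] [170.7 109.5] 72.66
stem dir 72.34 tip [ 584.1 -135.9] end [ 539.1 -277.1] len 148.2
flange t 16.3884696147841 9
clip [ 536.4 -259. ] [18.4 76.3] 61.04
knob 60 [ 569.7 -271.6   86.6] [ 568.  -273.1   97.8]
bar z 0.1137
bar [582.  230.8] [ 50.9 240.3] 22.81 [[512.0, 332.0], [605.0, 110.0], [652.0, 130.0], [559.0, 351.0]]
line [587.4 230.3] -68.07
panel top z 211.07474799205025
[622.1 134.7] [60.4 15. ] 23.0
lens [553.1 307.1] [44.4 97.6] 21.5 ztop 200.25189703057717
```

```bash
cat > plan.py <<'E'
from h import *
from scipy.spatial.transform import Rotation as R
def rot(yaw):  # tool down, tool y at yaw deg
    a=np.radians(yaw); y=np.array([np.cos(a),np.sin(a),0]); z=np.array([0,0,-1.]); return R.from_matrix(np.c_[np.cross(y,z),y,z])
def cur():
    s=read_state(); q=s["eef_rot"]; return s["tcp_pos"],R.from_quat([q[1],q[2],q[3],q[0]])
def plan(wps,p=None,r=None):
    """each wp (pos mm, yaw) = end of one call; prints the row in call units"""
    if p is None: p,r=cur()
    for pos,yaw in wps:
        P=np.array(pos)/1000; Q=rot(yaw)
        print(np.r_[r.inv().apply(P-p)/.12,np.degrees((r.inv()*Q).as_rotvec())/30].round(3).tolist()); p,r=P,Q
E
python3 - <<'E'
from plan import *
p0=np.array([263,-566,291]);k=np.array([567,-271.5,200]);y0,y1=114.9,244.2
plan([(p0+(k-p0)*i/5,y0+(y1-y0)*i/5) for i in range(1,6)])
E
```

```text
[-0.667, 0.236, 0.155, 0.004, 0.001, -0.862]
[-0.701, -0.082, 0.152, 0.0, 0.0, -0.862]
[-0.595, -0.379, 0.152, -0.0, 0.0, -0.862]
[-0.37, -0.601, 0.152, 0.0, 0.0, -0.862]
[-0.071, -0.702, 0.152, 0.0, 0.0, -0.862]
```

>>> jog_arm([
  [-0.667,0.236,0.155,0.004,0.001,-0.862],
  [-0.667,0.236,0.155,0.004,0.001,-0.862],
  [-0.667,0.236,0.155,0.004,0.001,-0.862],
  [-0.667,0.236,0.155,0.004,0.001,-0.862],
  [-0.667,0.236,0.155,0.004,0.001,-0.862],
], gripper=0.35)

```text
clock: 0.52
tcp_pos: [0.3245, -0.5066, 0.273]
eef_rot: [-0.0, -0.43, 0.903, -0.0]
force: [0.3, 0.2, -0.4]
grip_width: 0.0616
grasp_force: 0.0
```

>>> jog_arm([
  [-0.701,-0.082,0.152,0,0,-0.862],
  [-0.701,-0.082,0.152,0,0,-0.862],
  [-0.701,-0.082,0.152,0,0,-0.862],
  [-0.701,-0.082,0.152,0,0,-0.862],
  [-0.701,-0.082,0.152,0,0,-0.862],
])

```text
clock: 0.93
tcp_pos: [0.3851, -0.4481, 0.2549]
eef_rot: [-0.0, -0.62, 0.785, -0.001]
force: [-0.4, -0.6, 0.8]
grip_width: 0.0326
grasp_force: 0.0
```

>>> jog_arm([
  [-0.595,-0.379,0.152,0,0,-0.862],
  [-0.595,-0.379,0.152,0,0,-0.862],
  [-0.595,-0.379,0.152,0,0,-0.862],
  [-0.595,-0.379,0.152,0,0,-0.862],
  [-0.595,-0.379,0.152,0,0,-0.862],
])

```text
clock: 1.35
tcp_pos: [0.4457, -0.3895, 0.2367]
eef_rot: [0.001, 0.779, -0.627, 0.001]
force: [-0.8, 0.1, 0.5]
grip_width: 0.0304
grasp_force: 0.0
```

>>> jog_arm([
  [-0.37,-0.601,0.152,0,0,-0.862],
  [-0.37,-0.601,0.152,0,0,-0.862],
  [-0.37,-0.601,0.152,0,0,-0.862],
  [-0.37,-0.601,0.152,0,0,-0.862],
  [-0.37,-0.601,0.152,0,0,-0.862],
])

```text
clock: 1.77
tcp_pos: [0.5064, -0.3309, 0.2185]
eef_rot: [0.001, 0.899, -0.437, 0.001]
force: [0.9, 0.5, 1.1]
grip_width: 0.0303
grasp_force: 0.0
```

>>> jog_arm([
  [-0.071,-0.702,0.152,0,0,-0.862],
  [-0.071,-0.702,0.152,0,0,-0.862],
  [-0.071,-0.702,0.152,0,0,-0.862],
  [-0.071,-0.702,0.152,0,0,-0.862],
  [-0.071,-0.702,0.152,0,0,-0.862],
  [-0.071,-0.702,0.152,0,0,-0.862],
])

```text
clock: 2.27
tcp_pos: [0.5667, -0.2726, 0.2006]
eef_rot: [0.001, 0.974, -0.227, 0.001]
force: [-0.6, -0.8, -0.2]
grip_width: 0.0303
grasp_force: 0.0
```

Run:
```python
from plan import *
plan([((567,-271.5,144),244.2)])
s=read_state(); print(s["clock"],s["tcp_pos"],s["joint_pos"],s["grip_width"],s["force"])
im,_=snap("scene","s1"); cv2.imwrite("pics/s1c.png",cv2.resize(im[90:240,150:350],(800,600))[...,::-1])
```

```text
[-0.003, -0.01, 0.472, 0.003, -0.003, -0.013]
2.2667 [ 0.56674857 -0.27259967  0.20060626] [-0.19070644  0.4645968  -0.10801719  0.00215936 -0.99678672  1.3033379 ] 0.030276358641999603 [-0.64493152 -0.80128628 -0.21832105]
```

View pics/s1c.png

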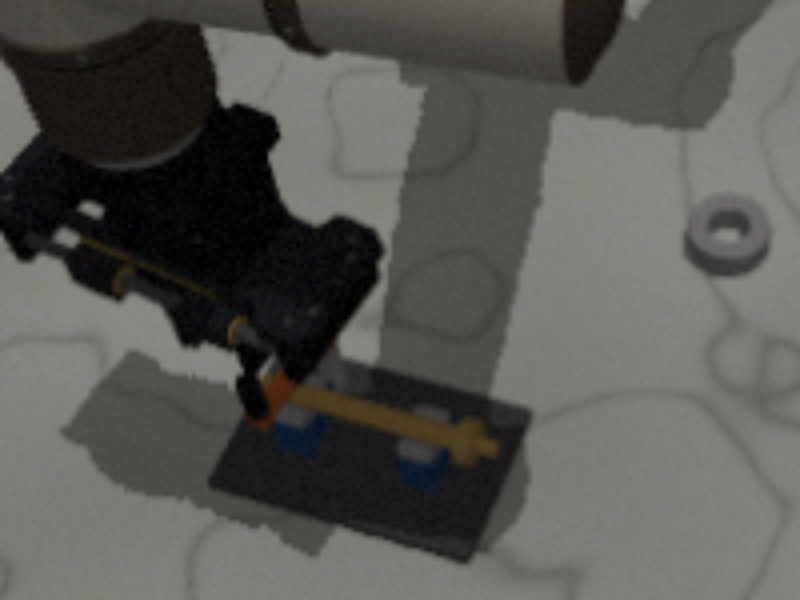

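The crop shows the gripper above the clip, with the knob at about (255,400) in line with the fingers and the stem and flange unobstructed. Next I descend over the knob and work out the arc.

>>> jog_arm([
  [-0.003,-0.01,0.15,0.003,-0.003,-0.013],
  [-0.003,-0.01,0.3,0.003,-0.003,-0.013],
  [-0.003,-0.01,0.4,0.003,-0.003,-0.013],
  [-0.003,-0.01,0.472,0.003,-0.003,-0.013],
  [-0.003,-0.01,0.472,0.003,-0.003,-0.013],
  [-0.003,-0.01,0.472,0.003,-0.003,-0.013],
])

```text
clock: 2.82
tcp_pos: [0.5673, -0.2712, 0.1439]
eef_rot: [0.0, 0.975, -0.221, 0.0]
force: [0.7, 0.3, 0.5]
grip_width: 0.0306
grasp_force: 0.0
```

Run:
```python
from plan import *
s=read_state(); print(s["tcp_pos"],s["force"])
piv=np.array([509.2,-243.6])
p,r=s["tcp_pos"],cur()[1]
def at(a): # a deg swung
    d=np.radians(-25.8-a); return np.r_[piv+64.2*np.array([np.cos(d),np.sin(d)]),144],244.2-a
for a in np.arange(1,11)*2.75: plan([at(a)],p,r)
plan([at(27.5),at(55),at(82.5)],p,r)
```

```text
[ 0.56726825 -0.27122351  0.1439384 ] [0.7100406  0.28218697 0.52630505]
[-0.002, 0.029, -0.001, 0.0, -0.0, 0.101]
[-0.004, 0.055, -0.001, 0.0, -0.0, 0.193]
[-0.007, 0.08, -0.001, 0.0, -0.0, 0.284]
[-0.011, 0.105, -0.001, 0.0, -0.0, 0.376]
[-0.017, 0.13, -0.001, 0.0, -0.0, 0.468]
[-0.024, 0.155, -0.0, 0.0, -0.0, 0.559]
[-0.032, 0.18, -0.0, 0.0, -0.0, 0.651]
[-0.041, 0.204, -0.0, 0.0, -0.0, 0.743]
[-0.051, 0.227, -0.0, 0.0, -0.0, 0.834]
[-0.063, 0.25, -0.0, 0.0, -0.0, 0.926]
[-0.063, 0.25, -0.0, 0.0, -0.0, 0.926]
[-0.06, 0.247, 0.0, 0.0, 0.0, 0.917]
[-0.06, 0.247, 0.0, -0.0, -0.0, 0.917]
```

>>> jog_arm([
  [-0.002,0.029,0,0,0,0.1],
  [-0.004,0.055,0,0,0,0.19],
  [-0.007,0.08,0,0,0,0.28],
  [-0.011,0.105,0,0,0,0.375],
  [-0.017,0.13,0,0,0,0.465],
  [-0.024,0.155,0,0,0,0.56],
  [-0.032,0.18,0,0,0,0.65],
  [-0.041,0.204,0,0,0,0.74],
  [-0.051,0.227,0,0,0,0.835],
  [-0.063,0.25,0,0,0,0.925],
])

```text
clock: 3.65
tcp_pos: [0.5486, -0.2949, 0.1454]
eef_rot: [-0.0, 0.894, -0.449, 0.002]
force: [0.6, 0.7, -0.0]
grip_width: 0.0306
grasp_force: 0.4
```

>>> jog_arm([
  [-0.002,0.026,0,0,0,0.092],
  [-0.004,0.052,0,0,0,0.183],
  [-0.007,0.078,0,0,0,0.275],
  [-0.011,0.103,0,0,0,0.367],
  [-0.016,0.128,0,0,0,0.458],
  [-0.023,0.153,0,0,0,0.55],
  [-0.03,0.177,0,0,0,0.642],
  [-0.039,0.201,0,0,0,0.733],
  [-0.049,0.224,0,0,0,0.825],
  [-0.06,0.247,0,0,0,0.917],
])

```text
clock: 4.48
tcp_pos: [0.5207, -0.3071, 0.1455]
eef_rot: [-0.001, 0.761, -0.648, 0.002]
force: [0.8, 0.6, -0.2]
grip_width: 0.0302
grasp_force: 0.5
```

>>> jog_arm([
  [-0.002,0.026,0,0,0,0.092],
  [-0.004,0.052,0,0,0,0.183],
  [-0.007,0.078,0,0,0,0.275],
  [-0.011,0.103,0,0,0,0.367],
  [-0.016,0.128,0,0,0,0.458],
  [-0.023,0.153,0,0,0,0.55],
  [-0.03,0.177,0,0,0,0.642],
  [-0.039,0.201,0,0,0,0.733],
  [-0.049,0.224,0,0,0,0.825],
  [-0.06,0.247,0,0,0,0.917],
])

```text
clock: 5.32
tcp_pos: [0.4904, -0.305, 0.1456]
eef_rot: [0.001, -0.585, 0.811, -0.002]
force: [-0.2, -0.1, -0.1]
grip_width: 0.0302
grasp_force: 0.5
```

Run:
```python
from plan import *
s=read_state(); print(s["tcp_pos"]*1000,s["force"],s["joint_pos"])
# back off a little along -y (release knob), then straight up
plan([((494,-305,210),161.7)])
im,_=snap("scene","s2"); cv2.imwrite("pics/s2c.png",cv2.resize(im[90:240,150:350],(800,600))[...,::-1])
```

```text
[ 490.35588987 -304.95973717  145.63067006] [-0.2180401  -0.09375704 -0.0883191 ] [-2.75762829e-01  4.48378935e-01 -3.01097819e-01  7.13494725e-04
 -8.16579346e-01 -4.51727440e-02]
[-0.009, -0.031, -0.536, -0.009, -0.001, -0.002]
```

View pics/s2c.png

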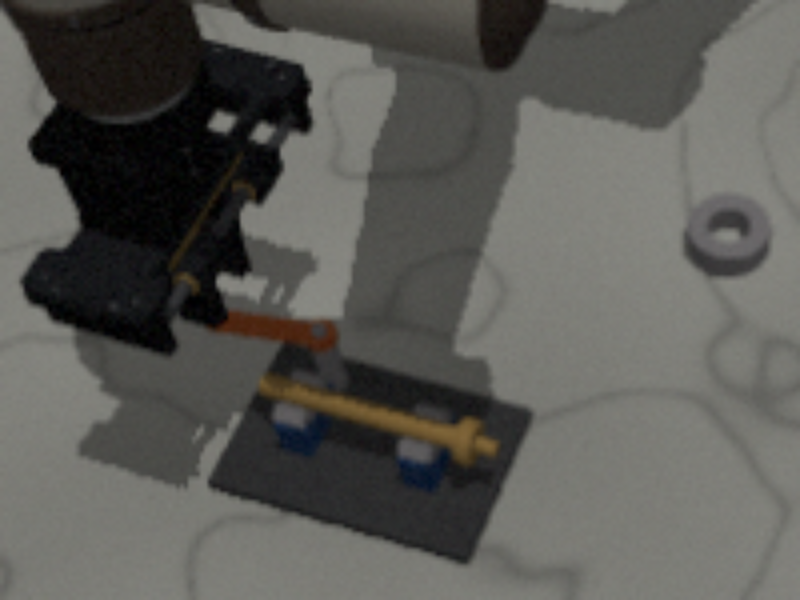

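The crop shows the clip swung aside, from its pivot (320,335) to under the gripper at (220,320) and roughly parallel to the stem. The stem is free from (265,385) to (490,445). Next I free the fingers from the knob and go to the stem.

Run:
```python
from plan import *
p,r=cur()
plan([((494,-305,146),161.7),((494,-305,205),161.7),((558,-205.8,205),162.5),((558,-205.8,99),162.5)])
```

```text
[-0.009, -0.035, -0.004, -0.007, -0.0, -0.005]
[0.0, 0.0, -0.492, 0.0, 0.0, 0.0]
[-0.952, -0.247, 0.0, 0.0, 0.0, -0.027]
[0.0, 0.0, 0.883, 0.0, 0.0, 0.0]
```

>>> jog_arm([
  [-0.009,-0.035,-0.004,-0.007,0,-0.005],
  [-0.009,-0.035,-0.15,-0.007,0,-0.005],
  [-0.009,-0.035,-0.35,-0.007,0,-0.005],
  [-0.009,-0.035,-0.49,-0.007,0,-0.005],
  [-0.009,-0.035,-0.49,-0.007,0,-0.005],
])

```text
clock: 5.78
tcp_pos: [0.4962, -0.3056, 0.2075]
eef_rot: [0.001, -0.588, 0.809, -0.003]
force: [-0.2, 0.1, 0.3]
grip_width: 0.0304
grasp_force: 0.0
```

>>> jog_arm([
  [-0.2,-0.05,0,0,0,-0.027],
  [-0.45,-0.12,0,0,0,-0.027],
  [-0.7,-0.18,0,0,0,-0.027],
  [-0.952,-0.247,0,0,0,-0.027],
  [-0.952,-0.247,0,0,0,-0.027],
  [-0.952,-0.247,0,0,0,-0.027],
], gripper=0.6)

```text
clock: 6.28
tcp_pos: [0.558, -0.2037, 0.2022]
eef_rot: [-0.001, -0.595, 0.804, 0.002]
force: [-0.5, 0.2, -0.4]
grip_width: 0.0514
grasp_force: 0.0
```

Run:
```python
from plan import *
plan([((558,-205.8,99),162.5)])
s=read_state();print(s["tcp_pos"]*1000,s["grip_width"],s["clock"])
n="scene"; im,d=snap(n,"s3"); t,dt=snap("top","t3")
for n,im,d in(("scene",im,d),("top",t,dt)):
    P=world(n,d)*1000; h=cv2.cvtColor(im,cv2.COLOR_RGB2HSV).astype(int)
    m=(h[...,0]<12)&(h[...,1]>140)&(h[...,2]>60)&(abs(P[...,2]-62)<10)&(P[...,1]<-150); q=P[m]
    if m.sum()>10:
        r=cv2.minAreaRect(q[:,:2].astype(np.float32)); print(n,"clip",r)
    m=(h[...,2]<45)&(abs(P[...,2]-85)<14)&(abs(P[...,0]-494)<25)&(abs(P[...,1]+300)<25); print(m.sum(),P[m].mean(0))
```

```text
[0.017, -0.008, 0.86, 0.007, 0.001, 0.016]
[ 558.0468237  -203.69483978  202.22412798] 0.051416216587259714 6.2833
16 [ 498.34403244 -307.72879174   96.36732509]
top clip ((500.8695373535156, -282.7105712890625), (36.30788803100586, 10.668168067932129), 82.17090606689453)
23 [ 497.9040499  -302.26204598   90.95284285]
```

>>> jog_arm([
  [0.017,-0.008,0.15,0.007,0.001,0.016],
  [0.017,-0.008,0.3,0.007,0.001,0.016],
  [0.017,-0.008,0.45,0.007,0.001,0.016],
  [0.017,-0.008,0.6,0.007,0.001,0.016],
  [0.017,-0.008,0.7,0.007,0.001,0.016],
  [0.017,-0.008,0.8,0.007,0.001,0.016],
  [0.017,-0.008,0.86,0.007,0.001,0.016],
  [0.017,-0.008,0.86,0.007,0.001,0.016],
  [0.017,-0.008,0.86,0.007,0.001,0.016],
])

```text
clock: 7.13
tcp_pos: [0.5568, -0.2079, 0.0993]
eef_rot: [-0.0, -0.59, 0.808, -0.0]
force: [-0.6, 0.3, 1.3]
grip_width: 0.0522
grasp_force: 0.0
```

Run:
```python
from plan import *
s=read_state(); print(s["tcp_pos"]*1000,s["force"]); plan([((558,-205.8,99),162.5)])
```

```text
[ 556.80258778 -207.85418165   99.28488991] [-0.59564396  0.33443318  1.33684504]
[-0.019, -0.004, 0.002, 0.001, -0.001, -0.008]
```

>>> jog_arm([
  [-0.019,-0.004,0.002,0,0,-0.008],
  [-0.019,-0.004,0.002,0,0,-0.008],
  [-0.019,-0.004,0.002,0,0,-0.008],
  [-0.019,-0.004,0.002,0,0,-0.008],
  [-0.019,-0.004,0.002,0,0,-0.008],
  [-0.019,-0.004,0.002,0,0,-0.008],
  [-0.019,-0.004,0.002,0,0,-0.008],
  [-0.019,-0.004,0.002,0,0,-0.008],
  [-0.019,-0.004,0.002,0,0,-0.008],
  [-0.019,-0.004,0.002,0,0,-0.008],
], gripper=0)

```text
clock: 7.97
tcp_pos: [0.5587, -0.2052, 0.0992]
eef_rot: [0.0, -0.592, 0.806, -0.001]
force: [1.2, -0.6, 0.3]
grip_width: 0.0133
grasp_force: 30.0
```

Run:
```python
from plan import *
s=read_state(); print(s["tcp_pos"]*1000,s["force"],s["torque"],s["grip_width"],s["grasp_force"],s["joint_pos"]); plan([((558,-206,119),162.5),((558,-206,219),162.5)])
```

```text
[ 558.73809327 -205.20330249   99.24218146] [ 1.20164484 -0.56085632  0.32423908] [-0.07472691 -0.38408507  0.06975126] 0.013305266265488043 29.999855160713196 [-7.99622630e-02  5.34516637e-01 -2.93801387e-01  7.33755936e-04
 -7.41222230e-01 -2.24906881e-01]
[0.008, 0.004, -0.165, -0.003, -0.0, 0.002]
[0.0, 0.0, -0.833, 0.0, 0.0, 0.0]
```

>>> jog_arm([
  [0,0,-0.03,0,0,0],
  [0,0,-0.1,0,0,0],
  [0,0,-0.2,0,0,0],
  [0,0,-0.35,0,0,0],
  [0,0,-0.5,0,0,0],
  [0,0,-0.65,0,0,0],
  [0,0,-0.8,0,0,0],
  [0,0,-0.95,0,0,0],
  [0,0,-1,0,0,0],
  [0,0,-1,0,0,0],
])

```text
clock: 8.8
tcp_pos: [0.5585, -0.2051, 0.221]
eef_rot: [0.001, -0.592, 0.806, -0.001]
force: [-0.2, -0.5, -2.4]
grip_width: 0.0131
grasp_force: 30.0
```

Run:
```python
from plan import *
s=read_state(); print(s["tcp_pos"]*1000,s["force"],s["torque"],s["grip_width"],s["grasp_force"])
# stem wrt gripper
ims=[]
for n in("scene","top"):
    im,d=snap(n,n+"4"); P=world(n,d)*1000; h=cv2.cvtColor(im,cv2.COLOR_RGB2HSV).astype(int)
    m=(h[...,0]>=13)&(h[...,0]<30)&(h[...,1]>110)&(h[...,2]>40)&(P[...,2]>120)&(P[...,2]<250)&(P[...,0]>450)&(P[...,0]<650)&(P[...,1]<-80)&(P[...,1]>-320)
    q=P[m]; print(n,m.sum())
    if m.sum()>20:
        l=cv2.fitLine(q.astype(np.float32),cv2.DIST_HUBER,0,.01,.01).ravel(); u=l[:3]*np.sign(l[1]); t=(q-l[3:])@u
        print("dir",np.degrees(np.arctan2(u[1],u[0])),"pitch",np.degrees(np.arcsin(u[2])),l[3:]+u*t.min(),l[3:]+u*t.max())
    ys,xs=np.where(m); print(xs.min(),xs.max(),ys.min(),ys.max())
im=np.load("scene4.npz")["im"]; cv2.imwrite("pics/s4c.png",np.clip(cv2.resize(im[60:240,150:390],(800,600)).astype(int)*1.5,0,255).astype(np.uint8)[...,::-1])
```

```text
[ 558.54967223 -205.11757715  221.00824945] [-0.2179822  -0.47168199 -2.39343098] [0.00033384 0.06375101 0.04444063] 0.013108171864717749 29.99960571527481
scene 230
dir 73.094215 pitch -3.034674 [ 565.06449042 -197.3529164   178.33411567] [ 583.91029466 -135.34656666  174.89839407]
232 268 140 176
top 0Traceback (most recent call last):
  File "<stdin>", line 12, in <module>
    return umr_minimum(a, axis, None, out, keepdims, initial, where)
ValueError: zero-size array to reduction operation minimum which has no identity
```

```bash
cat > stem.py <<'E'
from plan import *
import sys
def stem(tag):
    """held stem seen by scene: shank top-edge slope by profile along axis, relative to TCP"""
    z=np.load(tag+".npz"); im,d=z["im"],z["d"]; P=world("scene",d)*1000; p,r=cur(); p=p*1000
    h=cv2.cvtColor(im,cv2.COLOR_RGB2HSV).astype(int)
    L=(P-p)@r.as_matrix()   # tool frame: x along stem
    m=(h[...,0]>=13)&(h[...,0]<30)&(h[...,1]>110)&(h[...,2]>40)&(np.linalg.norm(P-p,axis=-1)<170)
    q=L[m]; 
    for a in range(-90,100,6):
        s=q[abs(q[:,0]-a)<3]
        if len(s)>3: print(a,len(s),"y",s[:,1].min().round(1),np.median(s[:,1]).round(1),s[:,1].max().round(1),"z",s[:,2].min().round(1),np.median(s[:,2]).round(1),s[:,2].max().round(1))
    ys,xs=np.where(m); print(xs.min(),xs.max(),ys.min(),ys.max())
if __name__=="__main__": stem(sys.argv[1])
E
python3 stem.py scene4
python3 -c "
from h import *
im=np.load('scene4.npz')['im']; cv2.imwrite('pics/s4c.png',np.clip(cv2.resize(im[60:240,150:390],(800,600)).astype(int)*1.5,0,255).astype(np.uint8)[...,::-1])"
```

```text
-72 10 y -5.1 -3.8 0.4 z 41.4 44.9 47.6
-66 10 y -6.5 -3.7 0.5 z 43.1 45.3 51.0
-60 46 y -15.0 -5.3 4.5 z 32.8 41.8 57.2
-54 31 y -14.3 -9.3 5.8 z 32.1 37.3 53.2
-48 13 y -12.6 -5.3 -0.2 z 38.6 43.0 50.4
-42 13 y -7.0 -5.4 0.8 z 39.4 42.7 50.7
-36 23 y -42.0 -4.6 10.7 z -23.4 41.7 49.5
-30 30 y -41.8 -5.1 10.6 z -25.6 40.0 49.3
-24 31 y -41.7 -7.6 9.9 z -35.3 -20.7 47.5
-18 17 y -7.9 -4.2 2.1 z 39.4 42.3 49.4
-12 9 y -12.5 -6.5 1.9 z 36.0 44.7 51.1
231 268 140 176
```

View pics/s4c.png

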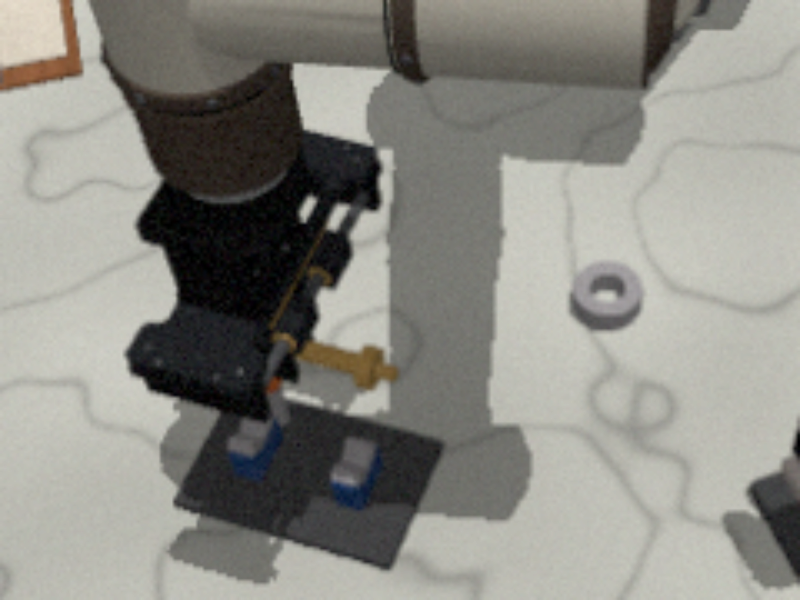

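The crop shows the stem lifted and level-looking, with the flange at (375,368), held on the shank. The nest is empty and the bystanders are undisturbed. Next I check pitch in the image and plan the carry.

```bash
cat > proj.py <<'E'
from plan import *
def project(n,X):
    m=camera_model(n); T=np.array(m["camera_from_world"]); return cv2.projectPoints(np.array(X,float),cv2.Rodrigues(T[:3,:3])[0],T[:3,3],K(m),np.array(m["dist"]))[0].reshape(-1,2)
def brass(im,box):
    h=cv2.cvtColor(im,cv2.COLOR_RGB2HSV).astype(int); m=(h[...,0]>=13)&(h[...,0]<32)&(h[...,1]>90)&(h[...,2]>35)
    k=np.zeros_like(m); k[box[2]:box[3],box[0]:box[1]]=1; return m&k
E
python3 - <<'E'
from proj import *
p,r=cur(); im=np.load("scene4.npz")["im"]
m=brass(im,(236,275,150,180))
uv=project("scene",[p+r.apply([-x/1000,0,.051]) for x in range(15,80,2)])
for c in range(240,270,2):
    y=np.where(m[:,c])[0]
    if len(y): print(c,len(y),y.mean().round(2),"pred",np.interp(c,uv[:,0],uv[:,1]).round(2))
print(uv[-1],1/np.linalg.norm(uv[0]-uv[10])*20)
plan([((558,-205,320),145),((553,-105,320),125),((548,-5,320),112.7),((543,95,320),112.7),((541,182,320),112.7),((541,182,230),112.7)])
E
```

```text
240 3 166.0 pred 165.23
242 6 164.5 pred 165.23
244 6 165.5 pred 165.51
246 5 166.0 pred 166.05
248 6 166.5 pred 166.59
250 7 167.0 pred 167.13
252 6 167.5 pred 167.67
254 6 168.5 pred 168.21
256 8 169.5 pred 168.75
258 10 170.5 pred 169.29
260 13 170.0 pred 169.84
262 10 169.5 pred 170.38
264 8 168.5 pred 170.92
266 4 171.5 pred 171.46
268 4 171.5 pred 172.0
[271.23220778 172.87573137] 2.20473692569738
[-0.0, -0.004, -0.848, 0.004, -0.0, 0.584]
[-0.659, 0.512, 0.0, 0.0, 0.0, 0.667]
[-0.444, 0.707, 0.0, 0.0, 0.0, 0.41]
[-0.283, 0.785, 0.0, 0.0, 0.0, 0.0]
[-0.264, 0.675, 0.0, 0.0, 0.0, 0.0]
[0.0, 0.0, 0.75, 0.0, 0.0, 0.0]
```

>>> jog_arm([
  [0,-0.004,-0.2,0.002,0,0.12],
  [0,-0.004,-0.4,0.004,0,0.24],
  [0,-0.004,-0.6,0.004,0,0.36],
  [0,-0.004,-0.8,0.004,0,0.48],
  [0,-0.004,-0.848,0.004,0,0.584],
  [0,-0.004,-0.848,0.004,0,0.584],
])

```text
clock: 9.4
tcp_pos: [0.559, -0.2052, 0.3216]
eef_rot: [0.001, -0.462, 0.887, -0.001]
force: [-0.2, 0.1, -2.7]
grip_width: 0.0129
grasp_force: 30.0
```

>>> jog_arm([
  [-0.11,0.085,0,0,0,0.11],
  [-0.22,0.17,0,0,0,0.22],
  [-0.33,0.256,0,0,0,0.33],
  [-0.44,0.34,0,0,0,0.44],
  [-0.55,0.427,0,0,0,0.55],
  [-0.659,0.512,0,0,0,0.667],
])

```text
clock: 9.9
tcp_pos: [0.5525, -0.1043, 0.3177]
eef_rot: [-0.002, -0.3, 0.954, 0.0]
force: [-0.2, 0.6, -2.6]
grip_width: 0.0132
grasp_force: 30.0
```

>>> jog_arm([
  [-0.074,0.118,0,0,0,0.068],
  [-0.148,0.236,0,0,0,0.137],
  [-0.222,0.354,0,0,0,0.205],
  [-0.296,0.47,0,0,0,0.273],
  [-0.37,0.59,0,0,0,0.342],
  [-0.444,0.707,0,0,0,0.41],
])

```text
clock: 10.4
tcp_pos: [0.5474, -0.0043, 0.3177]
eef_rot: [-0.002, -0.197, 0.98, -0.0]
force: [-0.0, -0.3, -1.8]
grip_width: 0.0131
grasp_force: 30.0
```

>>> jog_arm([
  [-0.047,0.131,0,0,0,0],
  [-0.094,0.262,0,0,0,0],
  [-0.141,0.393,0,0,0,0],
  [-0.189,0.523,0,0,0,0],
  [-0.236,0.654,0,0,0,0],
  [-0.283,0.785,0,0,0,0],
])

```text
clock: 10.9
tcp_pos: [0.5424, 0.0955, 0.3175]
eef_rot: [-0.002, -0.198, 0.98, -0.001]
force: [0.4, 0.1, -2.1]
grip_width: 0.0128
grasp_force: 30.0
```

>>> jog_arm([
  [-0.06,0.15,0,0,0,0],
  [-0.12,0.3,0,0,0,0],
  [-0.17,0.43,0,0,0,0],
  [-0.21,0.54,0,0,0,0],
  [-0.245,0.625,0,0,0,0],
  [-0.264,0.675,0,0,0,0],
  [-0.264,0.675,0,0,0,0],
  [-0.264,0.675,0,0,0,0],
])

```text
clock: 11.57
tcp_pos: [0.5413, 0.1817, 0.3198]
eef_rot: [0.0, -0.197, 0.98, -0.001]
force: [-0.6, 0.6, -2.1]
grip_width: 0.013
grasp_force: 30.0
```

Run:
```python
from plan import *
s=read_state(); print(s["clock"],s["tcp_pos"]*1000,s["force"],s["grip_width"],s["joint_pos"])
plan([((541.1,181.7,230),112.7)])
for n in("scene","top"): snap(n,n+"5")
a=np.load("top5.npz")["im"][120:270,140:340]; b=np.load("scene5.npz")["im"][60:260,360:560]
o=np.hstack([cv2.resize(a,(400,300)),cv2.resize(b,(300,300))]); cv2.imwrite("pics/c5.png",np.clip(o.astype(int)*1.5,0,255).astype(np.uint8)[...,::-1])
```

```text
11.5667 [541.33181115 181.67294028 319.83300214] [-0.62159194  0.62327    -2.0508739 ] 0.013014066265211203 [ 0.60832513  0.27439286 -0.0843697   0.00219295 -1.21241195 -1.78292273]
[0.002, 0.003, 0.749, -0.004, 0.0, 0.001]
```

View pics/c5.png

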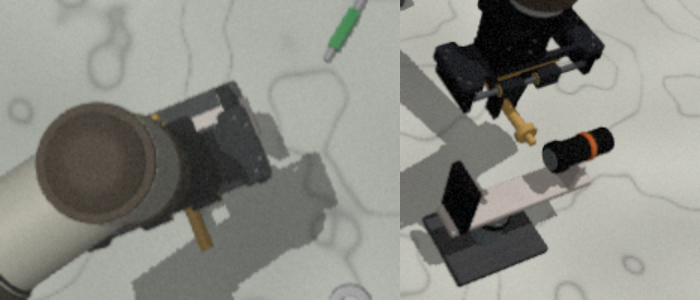

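The left tile (top view) shows the gripper over the gauge with the stem's tail at (200,228). The right tile shows the flange at (523,132), above the gap between panel (462,195) and lens (560,155). Next I descend.

>>> jog_arm([
  [0.002,0.003,0.08,-0.004,0,0.001],
  [0.002,0.003,0.17,-0.004,0,0.001],
  [0.002,0.003,0.26,-0.004,0,0.001],
  [0.002,0.003,0.35,-0.004,0,0.001],
  [0.002,0.003,0.44,-0.004,0,0.001],
  [0.002,0.003,0.53,-0.004,0,0.001],
  [0.002,0.003,0.61,-0.004,0,0.001],
  [0.002,0.003,0.68,-0.004,0,0.001],
  [0.002,0.003,0.73,-0.004,0,0.001],
  [0.002,0.003,0.749,-0.004,0,0.001],
])

```text
clock: 12.5
tcp_pos: [0.541, 0.1818, 0.2291]
eef_rot: [-0.0, -0.197, 0.98, -0.0]
force: [-0.3, -0.3, -3.4]
grip_width: 0.0128
grasp_force: 30.0
```

>>> jog_arm([
  [0,0,0,0,0,0],
  [0,0,0,0,0,0],
  [0,0,0,0,0,0],
  [0,0,0,0,0,0],
])

```text
clock: 12.83
tcp_pos: [0.5416, 0.1821, 0.2311]
eef_rot: [0.001, -0.197, 0.98, 0.0]
force: [-0.1, 0.3, -1.9]
grip_width: 0.013
grasp_force: 30.0
```

Run:
```python
from proj import *
s=read_state(); print(s["clock"],s["tcp_pos"]*1000,s["force"],s["grip_width"])
plan([((541.1,181.7,230),112.7)])
p,r=cur(); im,d=snap("scene","scene6"); P=world("scene",d)*1000
m=brass(im,(400,470,120,200)); g=p+r.apply([0,0,.051])
ax=project("scene",[g+r.apply([-x/1000,0,0]) for x in range(10,76,5)])
m&=(np.abs(P-p*1000).max(-1)<140)
ys,xs=np.where(m); q=P[m]; L=(q/1000-p)@r.as_matrix()*1000
print(len(xs),xs.min(),xs.max(),ys.min(),ys.max()); 
for c in range(ys.min(),ys.max()+1):
    x=np.where(m[c])[0]
    if len(x): print(c,len(x),x.mean().round(1),"pred",np.interp(c,ax[:,1],ax[:,0]).round(1),"xs",np.interp(c,ax[:,1],np.arange(10,76,5)).round(0))
# lens front face & panel-front heights in the carriage frame
C=np.array([593.2,203.5]); y=np.array([-.386,.9225]); h=cv2.cvtColor(im,cv2.COLOR_RGB2HSV)
cx=(P[...,:2]-C)@np.array([.9225,.386]); cy=(P[...,:2]-C)@y
lens=(cy>70)&(cy<158)&(P[...,2]>150)&(P[...,2]<215)&(abs(cx)<30)&(h[...,2]<70)
print("lens cx",np.percentile(cx[lens],[2,98]),"z",np.percentile(P[lens][:,2],[50,90,98]),"cy",np.percentile(cy[lens],[2,98]))
pan=(cy<-60)&(cy>-85)&(P[...,2]>140)&(P[...,2]<216)&(abs(cx)<40)
print("panel cx",np.percentile(cx[pan],[2,98]),"z98",np.percentile(P[pan][:,2],98),"cy",np.percentile(cy[pan],[2,50,98]))
t=np.load("top0.npz"); Q=np.load("topP.npy"); Q=Q*1000
cx=(Q[...,:2]-C)@np.array([.9225,.386]); cy=(Q[...,:2]-C)@y
for a in(72,90,110,130,150):
    k=(abs(cy-a)<8)&(Q[...,2]>160)&(Q[...,2]<220)&(abs(cx)<35); print("toplens",a,k.sum(),np.percentile(cx[k],[3,97]).round(1),np.percentile(Q[k][:,2],[50,95]).round(1))
cv2.imwrite("pics/c6.png",np.clip(cv2.resize(im[80:230,360:560],(800,600)).astype(int)*1.5,0,255).astype(np.uint8)[...,::-1])
```

```text
12.8333 [541.55114548 182.13476013 231.09218004] [-0.13350182  0.25650443 -1.86855795] 0.013039023300628023
[0.005, -0.002, 0.009, 0.001, 0.005, -0.0]
321 414 449 133 182
133 1 449.0 pred 421.7 xs 10.0
134 3 447.7 pred 421.7 xs 10.0
135 4 444.0 pred 421.7 xs 10.0
136 3 441.7 pred 421.7 xs 10.0
137 4 438.0 pred 421.7 xs 10.0
138 4 435.5 pred 421.7 xs 10.0
139 4 432.5 pred 421.7 xs 10.0
140 4 431.8 pred 421.7 xs 10.0
141 7 431.0 pred 421.7 xs 10.0
142 8 428.0 pred 421.7 xs 10.0
143 8 424.1 pred 421.7 xs 10.0
144 8 423.8 pred 421.7 xs 10.0
145 6 424.2 pred 421.7 xs 10.0
146 3 439.0 pred 421.7 xs 10.0
147 2 438.5 pred 421.7 xs 10.0
148 2 414.5 pred 421.7 xs 10.0
149 3 415.0 pred 421.7 xs 10.0
150 3 416.0 pred 421.7 xs 10.0
151 2 416.5 pred 421.7 xs 10.0
152 2 416.5 pred 421.7 xs 10.0
153 2 416.5 pred 421.7 xs 10.0
154 2 416.5 pred 421.7 xs 10.0
155 1 416.0 pred 421.7 xs 10.0
156 3 422.0 pred 421.7 xs 10.0
157 6 421.5 pred 421.7 xs 10.0
158 7 422.0 pred 421.7 xs 10.0
159 8 421.5 pred 421.9 xs 11.0
160 9 422.0 pred 422.5 xs 14.0
161 8 422.5 pred 423.2 xs 16.0
162 7 423.0 pred 423.9 xs 19.0
[... 363 characters left out ...]
 432.0 xs 52.0
175 12 432.5 pred 432.6 xs 55.0
176 11 432.0 pred 433.3 xs 58.0
177 12 431.5 pred 434.0 xs 60.0
178 10 431.5 pred 434.7 xs 63.0
179 11 432.0 pred 435.3 xs 66.0
180 11 433.0 pred 436.0 xs 68.0
181 6 435.0 pred 436.7 xs 71.0
182 3 436.0 pred 437.3 xs 74.0
lens cx [-14.50886423  23.02318165] z [194.41085037 199.25284275 201.8393874 ] cy [ 70.9132614  155.52430733]
panel cx [-27.81460547  29.85571257] z98 211.23764904844631 cy [-81.42962321 -79.87287069 -67.70903815]
toplens 72 156 [-19.7  19. ] [195.6 203.4]
toplens 90 116 [-17.2  16.1] [196.8 201.2]
toplens 110 145 [-22.   22.4] [194.6 199.9]
toplens 130 118 [-18.5  18.1] [196.4 201.6]
toplens 150 126 [-17.4  17.7] [195.5 200.9]
```

View pics/c6.png

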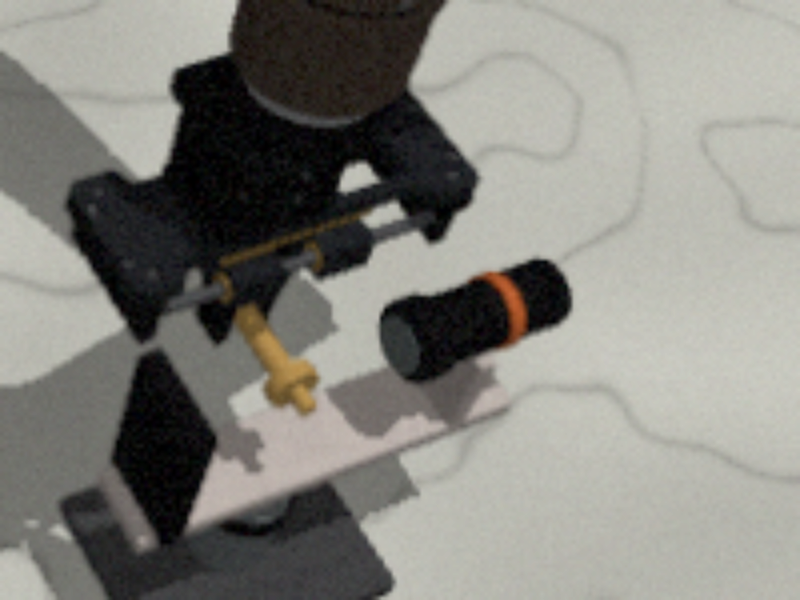

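The crop shows the stem held by the shank, with the flange (290,380) in the middle of the gap between panel (180,440) and lens face (400,340), and the gripper body clear above both. Next I average the pose readings for a final trim.

Run:
```python
from proj import *
A=[];F=[];Z=[]
for i in range(16):
    camera("scene"); s=read_state(); p,r=cur(); A.append(p*1000); F.append((p+r.apply([-.0565,0,.051]))*1000); Z.append(r.as_matrix()[:,0])
print(np.mean(A,0),np.std(A,0)); f=np.mean(F,0); z=np.mean(Z,0); print("flange",f,"axis yaw",np.degrees(np.arctan2(-z[1],-z[0])),"pitch",np.degrees(np.arcsin(-z[2])),s["clock"],np.abs(s["dq"]).max())
print("err",f-[593.2,203.5,179.5])
```

```text
[541.30839487 181.97274977 230.52597549] [0.04002844 0.02819983 0.16060451]
flange [593.49702693 203.81033288 179.6072554 ] axis yaw 22.692222611571403 pitch 0.0823667604659629 13.6833 0.00175522142911321
err [0.29702693 0.31033288 0.1072554 ]
```

Errors are about 0.3 mm and 0.1°, and the arm is still, so I hand in.

```bash
python3 -c "
from cell import *
s=read_state(); print(s['grip_width'],s['grasp_force']); print(close_job())"
```

```text
0.013024143738386078 29.999334812164307
the job is handed in; nothing more can be done
None
```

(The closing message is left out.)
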